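# Set the length stop of the tube-cutting jig and push the tube up to it

### The job

Set the jig's length stop: with the fingertips push the sprung slide towards the tube until its stop pin has dropped behind the catch, then let it go so that it springs back and latches at its mid position on the pin. Then push the tube along its trough from its far end until its other end rests against the latched slide, and leave it there. Only push: do not lift the tube out of its trough, lift the stop pin by hand, or disturb the loose things around.

Things in the scene. Friction and masses are not known exactly. Their poses are not given: they have to be found in the camera images.
- jig: Tube-cutting jig fixed to the bench, maybe turned: grey base plate 180 mm (x) by 460 mm (y), 12 mm thick. Origin: centre of its underside, on the bench; z up; y is the line of the trough and of the slide's travel. On the line x = 0: the slide at the -y end, then the trough. A spring cylinder lies at x = -46 mm, below 35 mm.
- stop_slide (a joint): Travel of the sprung slide along the jig's +y (towards the tube), m. 0 = home, 0.085 = end of travel. The pin drops behind the catch once the slide passes about 0.051; when let go it then returns and the pin holds it at 0.050 (mid position). Let go sooner, it returns to 0. Spring force 3.4 N at 0, 7.2 N at the end, and up to 3 N more while it raises the pin.
- slide_back (a point): Centre of the back of the slide's upright aluminium plate, the face to push, facing the jig's -y; 62 mm above the bench. The plate is 56 mm wide across (jig x), 8 mm thick, and reaches from 34 to 86 mm above the bench. Behind it (-y) the slide's flat block, top 34 mm above the bench, extends 40 mm.
- slide_face (a point): Front face of the same plate (facing the jig's +y), on the line of the tube's axis, 47 mm above the bench: what the tube's end must rest against. Its axes are those of the jig.
- stop_pin (a joint): Height of the spring-loaded stop pin, m: 0 = down (also down when the slide is home), rises to about 0.012 while the slide's catch passes under it. It works by itself.
- tube_mid (a point): Centre of the loose steel tube in the trough: 38 mm outer diameter, 150 mm long, ends look dark, about 0.2 kg. Its y axis is the tube's axis, along the jig's y. Lying in the trough, its centre is 47 mm and its top 66 mm above the bench.
- tube_near (a point): Centre of the tube's end that faces the slide (jig -y end).
- tube_far (a point): Centre of the tube's far end (jig +y end), the end to push; the part of this face from the trough's rims (40 mm) to 66 mm above the bench is free for a finger that is let down beyond it.
- trough_end (a point): Middle of the +y end of the V trough (dark steel angle), level with its rims, 40 mm above the bench. The trough is 40 mm wide, open on top, and runs from jig y = -55 to +185 mm. Two pairs of low cheeks (tops at 40 mm) stand beside it at jig x = +-34 mm, y = 127 to 153 mm. A loose 45 mm high offcut of the same tube stands on the plate on the +x side, about 65 mm from the line.
- pin_knob (a point): Top of the steel knob of the stop pin, jig x = +46, y = -138 mm, 72 mm above the bench (84 mm when raised). Its bracket, 60 mm high, spans jig x = +36 to +77 mm and y = -150 to -126 mm: keep the fingers between it and the jig's line.
Not all that is in view belongs to the job. What is shaped like the part that bears tube_mid but red is not meant.

How it is judged:
On the way, in this order (a step that is already met when the one before it is completed fails the run):
1. the slide is pushed past its catch (value of joint stop_slide above 0.052 m), for 0.02 s.
2. the slide is let go and has latched at mid position on the pin (value of joint stop_slide between 0.046 and 0.0515 m and value of joint stop_pin below 0.004 m and contact force between the fingers and stop_slide below 0.1 N), for 0.2 s.
3. the tube's end is against the latched slide (y of tube_near in the frame of slide_face below 0.004 m), for 0.2 s.
At the end, for the whole second after the job is handed in: The slide is latched at mid position (joint 0.046 to 0.054 m) with the stop pin down (below 4 mm), and the tube lies in its trough (centre within 4 mm of the line and 5 mm of its height, axis within 0.06 rad of the jig's y) with its near end within 4 mm of the slide's front face (value of joint stop_slide between 0.046 and 0.054 m and value of joint stop_pin below 0.004 m and y of tube_near in the frame of slide_face between -0.003 and 0.004 m and x of tube_mid in the frame of jig between -0.004 and 0.004 m and z of tube_mid in the frame of jig between 0.042 and 0.052 m and angle between the y axis of tube_mid and the y axis of jig, either way round below 0.06 rad and velocity of joint stop_slide below 0.01 m/s); the robot touches nothing.
It fails at once if the tube is lifted in its trough (height (world z) of any of tube_near, tube_far above 0.065 m or height (world z) of tube_mid above 0.058 m).
It fails at once if the stop pin is worked by hand (contact force between the fingers and stop_pin above 1 N).
It fails at once if a loose thing around is disturbed (moved more than 20 mm) (distance of any of offcut, disc_cut, disc_flap, hammer, spanner, grinder, tape_measure from where it was at the start of the episode above 0.02 m).
It also fails if it takes over 45 s, if anything falls off the work surface, if the arm or the gripper's body presses on something with over 40 N, if the wrist force passes 120 N, or if a joint passes its speed limit or range.

### The arm

A 7-joint arm with a two-finger parallel gripper is mounted at the origin on the work surface. World frame = base frame: x ahead of the robot, y to its left, z up, the work surface at z = 0. Lengths are in m, angles in rad, forces in N, time in s.
With the tool pointing down it reaches from about 0.425 to 0.925 m from the base axis. Payload 6.8 kg.
Tool frame: the origin (TCP) lies at the very end of the fingers, on their centre line; the grasp point (between the pads) lies 19 mm behind it; y points along the fingers, z is the direction in which the jaws open and shut, and the axes are right-handed (so a half turn about y gives the same grasp; the last joint's range is limited). The gripper opens to 85 mm and grips with 20 to 120 N. Pads are 22 mm wide; open, the fingers measure 114 mm over their backs; the gripper's body (76 mm by 85 mm) begins 54 mm behind the grasp point. The pads swing forward as they close: fully open they stand 13 mm farther back than shut.
Start: joints at [0.994, 0.477, 0.022, 1.555, -0.011, 1.109, -0.083], TCP at [0.305, -0.602, 0.231] pointing down, gripper open.
Joint ranges: [-2.96, 2.96], [-0.34, 2.1], [-1.41, 1.46], [0.24, 2.44], [-1.37, 4.51], [0.17, 1.92], [-2.96, 2.96]. Speed limits (rad/s): [2.39, 2.39, 3.14, 3.14, 3.14, 3.14, 3.14].

### API

Orientations are given as a rotation vector (axis times angle).
In Python, from bench import r gives the robot as it stands.
- The arm moves only by the tool drive_tool, never from a script. Its argument "series" is a list of rows, each a list of 7 numbers: the shift along the tool's x, y, z in mm, then the turn, a rotation vector about the tool's x, y, z in degrees, then the finger opening in mm, from 0 to 85.4. In form: [[tx, ty, tz, wx, wy, wz, grip], ...]. A call has 1 to 5 rows; each row is the pose to reach, as a shift and turn from the pose measured when the call began, along the tool's axes at that moment; what a row does not reach only later rows make up. A row lasts 1/10 s, in which the tool goes at most 50 mm and 8.59 degrees, less where a joint would pass 70% of its speed; a pose out of reach is approached as far as the arm can. A call with a gripper value outside its range is refused whole. The fingers move at their own pace and stop on an object; "squeeze" is the grip in N (left out, the last holds). Time passes only in rows, so rows that repeat a pose let the fingers close. It gives the time, the measured TCP pose, the force and the opening at its end, in the units of the state.
- r.get_obs(): the state, without advancing time (a new reading comes with each control period).
- r.grab_frame(name): name is "side" or "top" or "wrist"; returns a dict with "frame" (400x640x3 uint8, blue, green, red), "intrinsics" (3x3 intrinsics, pixels), "distortion" ([k1, k2, p1, p2, k3] as OpenCV has them; the pictures are not rectified), "rvec" (rotation vector, rad) and "tvec" (3), from world to camera coordinates, as OpenCV has them. Camera axes: x right, y down, z forward; pixel columns grow to the right and rows downward; lengths in m; the calibration is good to about 2 mm. A picture is of the moment at which its call begins. There is no depth.
- r.hand_in(): hands the job in, once; it reports no verdict.
The state is a dict: "clock": time; "joints": joint angles; "qvel": joint speeds; "tau": joint torques, N m; "tcp_pos": TCP position; "orientation": TCP orientation; "contact_force": force on the tool from outside, world axes, zero at the start; "moment": the same for the moment, N m; "grip_width": finger opening in m.
Only numpy, scipy, OpenCV 4.12 (cv2) and the standard library are available. Lean on these libraries where they do the work, as an engineer would, in place of code of your own. Each camera call takes 0.05 s, during which the arm holds its last target.

## Working session

There is one attempt and no reset: what is moved stays moved. The work goes in short steps, Python scripts to look and compute and a tool call to move; the robot and the scene stay as the last step left them, time stands still between calls to the robot, and variables do not carry over. Pictures are saved under pics/ and viewed, and the job is handed in when it is done.

Besides the shell and the picture viewer there is one more tool, called after "Request:" by a JSON object that holds its "fn" and its "kwargs". drive_tool: Moves the arm, as the interface text tells. Its arguments: {"type":"object","properties":{"series":{"type":"array","items":{"type":"array","items":{"type":"number"}}},"squeeze":{"type":"number"}},"required":["series"]}

```bash
ls; mkdir -p pics; cat > h.py <<'E'
import numpy as np,cv2
from bench import r
from scipy.spatial.transform import Rotation as R
def snap(n,fn):
    f=r.grab_frame(n); cv2.imwrite('pics/'+fn+'.png',f['frame']); np.save('pics/'+fn+'.npy',f,allow_pickle=True); return f
def load(fn): return np.load('pics/'+fn+'.npy',allow_pickle=True).item()
def ray(f,uv):
    p=cv2.undistortPoints(np.array([[uv]],float),np.array(f['intrinsics']),np.array(f['distortion']))[0,0]
    M=R.from_rotvec(np.ravel(f['rvec'])).as_matrix();t=np.ravel(f['tvec'])
    return -M.T@t, M.T@np.array([p[0],p[1],1])
def onz(f,uv,z):
    c,d=ray(f,uv); return c+d*(z-c[2])/d[2]
def tri(f1,u1,f2,u2):
    c1,d1=ray(f1,u1);c2,d2=ray(f2,u2)
    s=np.linalg.lstsq(np.c_[d1,-d2],c2-c1,rcond=None)[0]
    a=c1+s[0]*d1;b=c2+s[1]*d2
    return (a+b)/2,np.linalg.norm(a-b)
def proj(f,P):
    return cv2.projectPoints(np.array(P,float).reshape(-1,3),np.ravel(f['rvec']).astype(float),np.ravel(f['tvec']).astype(float),np.array(f['intrinsics']),np.array(f['distortion']))[0][:,0]
def tomm(d,o=None):
    o=o or r.get_obs(); return R.from_rotvec(o['orientation']).as_matrix().T@np.array(d)*1000
E
python3 - <<'E'
from h import *
for n in ['top','side','wrist']:
    f=snap(n,n+'0'); print(n,ray(f,(320,200)))
o=r.get_obs(); print(o['clock'],o['tcp_pos'],R.from_rotvec(o['orientation']).as_matrix().round(3),o['contact_force'])
E
```

```text
pics
top (array([0.30528235, 0.11483048, 1.04587535]), array([ 0.18289827, -0.01488312, -0.98311176]))
side (array([0.24344124, 0.90744295, 0.62802261]), array([ 0.25457924, -0.79349862, -0.55279674]))
wrist (array([ 0.37073289, -0.56786341,  0.37229538]), array([-0.25615778, -0.12509672, -0.95852541]))
0.15 [ 0.30475832 -0.60179833  0.23055551] [[-0.892 -0.001  0.452]
 [-0.452  0.001 -0.892]
 [ 0.    -1.    -0.001]] [-0.20447657 -0.39090124 -0.58740305]
```

View pics/top0.png

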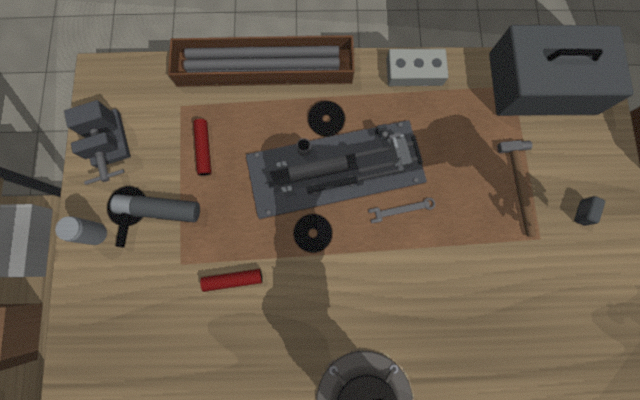

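View pics/side0.png

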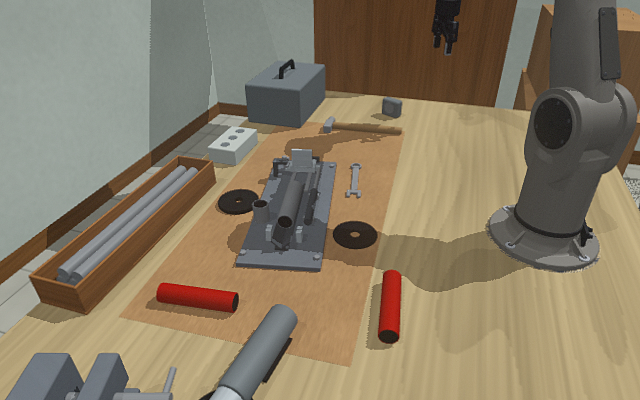

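View pics/wrist0.png

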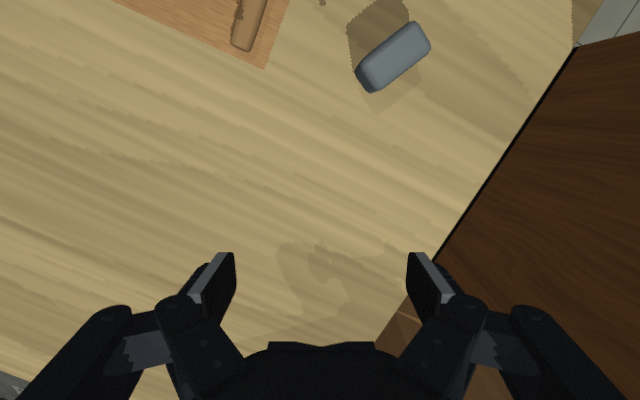

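The top view shows the jig at about (335,165) with the slide plate at (402,150) and the tube running left from there. The offcut is at (304,146). Next I enlarge it.

```bash
python3 - <<'E'
from h import *
f=load('top0'); c=f['frame'][110:225,235:435]; c=cv2.convertScaleAbs(c,alpha=2.0,beta=15)
cv2.imwrite('pics/c1.png',cv2.resize(c,None,fx=4,fy=4,interpolation=cv2.INTER_CUBIC))
f=load('side0'); c=f['frame'][135:280,210:370]; c=cv2.convertScaleAbs(c,alpha=2.0,beta=15)
cv2.imwrite('pics/c2.png',cv2.resize(c,None,fx=4,fy=4,interpolation=cv2.INTER_CUBIC))
E
```

```text
(no output)
```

View pics/c1.png

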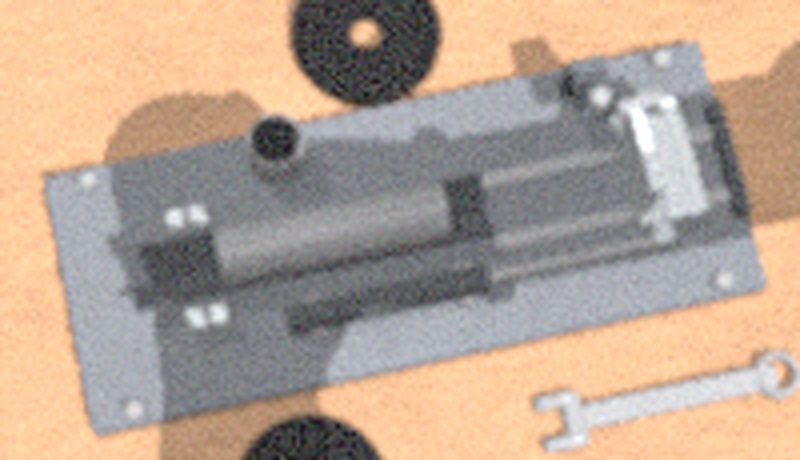

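View pics/c2.png

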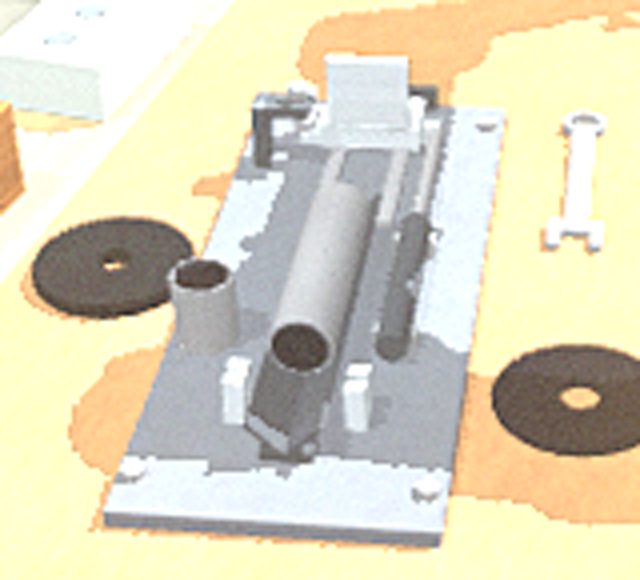

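```bash
python3 - <<'E'
from h import *
f=load('top0'); g=load('side0')
P=[onz(f,(235+u/4,110+v/4),0.012) for u,v in [(45,173),(97,435),(765,286),(698,42)]]
for p in P: print(p.round(4))
# side corners (top-edge)
S=[onz(g,(210+u/4,135+v/4),0.012) for u,v in [(105,515),(440,533),(505,110)]]
for p in S: print('s',p.round(4))
P=np.array(P)[:,:2]
print(np.linalg.norm(P-np.roll(P,-1,0),axis=1))
c=P.mean(0); yv=(P[0]+P[1]-P[2]-P[3]);yv/=np.linalg.norm(yv); xv=np.array([yv[1],-yv[0]])
print('c',c,'yaw',np.degrees(np.arctan2(xv[1],xv[0])))
def J(x,y,z): return [*(c+x*xv+y*yv),z]
for nm,(x,y,z) in dict(trough_end=(0,.185,.04),tr0=(0,-.055,.04),knob=(.046,-.138,.072)).items():
    q=proj(f,[J(x,y,z)])[0];w=proj(g,[J(x,y,z)])[0]
    print(nm,np.round(J(x,y,z),3),(q-[235,110])*4,(w-[210,135])*4)
def tj(p): d=np.array(p[:2])-c; return np.r_[d@xv,d@yv,p[2]].round(4)
T=lambda a,b:(lambda r_:(tj(r_[0]),round(r_[1],4)))(tri(f,(235+a[0]/4,110+a[1]/4),g,(210+b[0]/4,135+b[1]/4)))
print('tube far top',T((215,240),(301,325)))
print('slide far +x?',T((668,97),(328,58)),T((705,215),(408,62)))
for u,v in [(668,97),(705,215),(630,102),(657,190)]: print(u,v,tj(onz(f,(235+u/4,110+v/4),.086)),tj(onz(f,(235+u/4,110+v/4),.034)))
for u,v in [(328,58),(408,62),(325,125),(410,130)]: print(u,v,tj(onz(g,(210+u/4,135+v/4),.086)))
E
```

```text
[0.6295 0.2957 0.012 ]
[0.4506 0.2588 0.012 ]
[ 0.5428 -0.1858  0.012 ]
[ 0.7162 -0.1522  0.012 ]
s [0.6228 0.3029 0.012 ]
s [0.4511 0.2656 0.012 ]
s [ 0.5409 -0.179   0.012 ]
[0.182664   0.45412952 0.17662223 0.45621311]
c [0.58479721 0.05414053] yaw 11.3284220274516
trough_end [0.548 0.236 0.04 ] [128.47043168 278.63010801] [282.15678706 421.03382644]
tr0 [0.596 0.    0.04 ] [488.5218181  202.48644546] [349.16763177 188.40752611]
knob [ 0.657 -0.072  0.072] [601.98509272  94.99841938] [298.47518034  81.65792069]
tube far top (array([0.0032, 0.1248, 0.061 ]), np.float64(0.0084))
slide far +x? (array([ 0.0344, -0.18  ,  0.0697]), np.float64(0.0037)) (array([-0.0331, -0.1851,  0.0638]), np.float64(0.0208))
668 97 [ 0.0314 -0.1752  0.086 ] [ 0.0473 -0.1909  0.034 ]
705 215 [-0.0487 -0.1779  0.086 ] [-0.0371 -0.1938  0.034 ]
630 102 [ 0.0333 -0.1506  0.086 ] [ 0.0493 -0.165   0.034 ]
657 190 [-0.0266 -0.1526  0.086 ] [-0.0138 -0.1671  0.034 ]
328 58 [ 0.0266 -0.1474  0.086 ]
408 62 [-0.0281 -0.1463  0.086 ]
325 125 [ 0.0137 -0.0553  0.086 ]
410 130 [-0.0407 -0.0536  0.086 ]
```

```bash
cat >> h.py <<'E'
def goal(p,yaw,dbg=True):
    "tool shift mm and rotvec deg to reach world p with tool z (jaw) along yaw(deg), tool pointing down"
    o=r.get_obs(); M=R.from_rotvec(o['orientation']).as_matrix()
    a=np.radians(yaw); z=np.array([np.cos(a),np.sin(a),0]);y=np.array([0,0,-1.]);x=np.cross(y,z)
    T=np.c_[x,y,z]
    print('clk',round(o['clock'],2),'tcp',np.round(o['tcp_pos'],4),'shift',(M.T@(np.array(p)-o['tcp_pos'])*1000).round(1),'rot',np.degrees(R.from_matrix(M.T@T).as_rotvec()).round(1),'F',np.round(o['contact_force'],1))
E
python3 - <<'E'
from h import *
goal([.63,-.16,.25],11.3)
E
```

```text
clk 0.15 tcp [ 0.3048 -0.6018  0.2306] shift [-489.8  -19.1 -247.2] rot [  0.1 -74.4  -0. ] F [-0.2 -0.4 -0.6]
```

Request:
{"fn": "drive_tool", "kwargs": {"series": [[-40, -4, -20, 0, -8, 0, 0], [-80, -8, -40, 0, -16, 0, 0], [-120, -12, -60, 0, -24, 0, 0], [-160, -16, -80, 0, -32, 0, 0], [-200, -19, -100, 0, -40, 0, 0]]}}

```text
clock: 0.65
tcp_pos: [0.4388, -0.4206, 0.2498]
orientation: [-0.994, 1.497, -1.495]
contact_force: [0.6, -0.2, -0.3]
grip_width: 0.0124
```

```bash
python3 - <<'E'
from h import *
goal([.63,-.16,.25],11.3)
E
```

```text
clk 0.65 tcp [ 0.4388 -0.4206  0.2498] shift [-3.144e+02 -1.000e-01  7.520e+01] rot [  0.1 -34.1  -0.1] F [ 0.6 -0.2 -0.3]
```

Request:
{"fn": "drive_tool", "kwargs": {"series": [[-45, 0, 11, 0, -8, 0, 0], [-90, 0, 22, 0, -16, 0, 0], [-135, 0, 33, 0, -24, 0, 0], [-180, 0, 43, 0, -32, 0, 0], [-225, 0, 54, 0, -34, 0, 0]]}}

```text
clock: 1.15
tcp_pos: [0.5763, -0.2327, 0.2497]
orientation: [-1.297, 1.063, -1.06]
contact_force: [0.8, -0.6, -0.2]
grip_width: -0.0002
```

```bash
python3 - <<'E'
from h import *
goal([.63,-.16,.25],11.3)
E
```

```text
clk 1.15 tcp [ 0.5763 -0.2327  0.2497] shift [-60.7  -0.2  67. ] rot [ 0.1  0.1 -0.1] F [ 0.8 -0.6 -0.2]
```

Request:
{"fn": "drive_tool", "kwargs": {"series": [[-30, 0, 33, 0, 0, 0, 0], [-61, 0, 67, 0, 0, 0, 0], [-61, 0, 67, 0, 0, 0, 0], [-61, 0, 67, 0, 0, 0, 0]]}}

```text
clock: 1.55
tcp_pos: [0.6302, -0.158, 0.2492]
orientation: [-1.298, 1.061, -1.057]
contact_force: [-1.1, -0.9, -0.8]
grip_width: -0.0001
```

```bash
python3 - <<'E'
from h import *
f=snap('wrist','w1');goal([.63,-.16,.25],11.3)
cv2.imwrite('pics/w1b.png',cv2.convertScaleAbs(f['frame'],alpha=1.8,beta=15))
E
```

```text
clk 1.6 tcp [ 0.6295 -0.16    0.2492] shift [ 0.1 -0.8  0.4] rot [ 0.1  0.1 -0.1] F [-0.1 -0.5  0.3]
```

View pics/w1b.png

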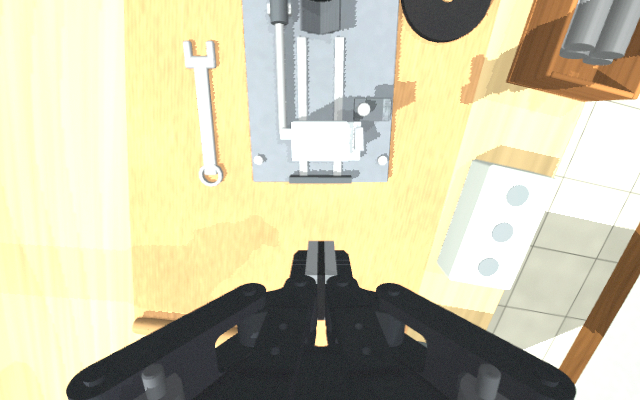

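The wrist view shows the jig's -y end: plate corners near (253,181) and (388,181), the slide block at (325,142), the knob at (364,109). I zoom the raw picture.

```bash
python3 - <<'E'
from h import *
f=load('w1')
c=f['frame'][0:200,235:405]
cv2.imwrite('pics/w1c.png',cv2.resize(c,None,fx=3,fy=3,interpolation=cv2.INTER_CUBIC))
for u in [(253,181),(388,181)]: print(onz(f,u,.012).round(4))
print(onz(f,(364,109),.072).round(4), onz(f,(258,160),.014).round(4),onz(f,(382,160),.014).round(4))
E
```

```text
[ 0.544  -0.1871  0.012 ]
[ 0.7197 -0.151   0.012 ]
[ 0.6583 -0.0713  0.072 ] [ 0.547  -0.1577  0.014 ] [ 0.7042 -0.1254  0.014 ]
```

View pics/w1c.png

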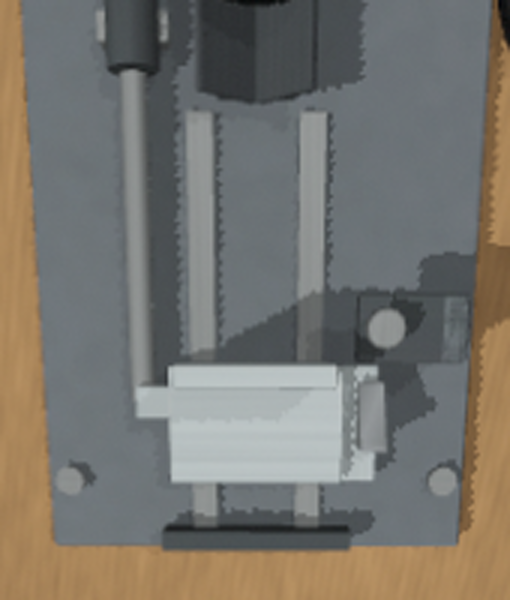

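```bash
cat >> h.py <<'E'
JC=np.array([.5857,.0553]); JY=np.radians(11.45)
xv=np.array([np.cos(JY),np.sin(JY)]);yv=np.array([-xv[1],xv[0]])
def J(x,y,z): return np.r_[JC+x*xv+y*yv,z]
def tj(p): d=np.array(p[:2])-JC; return np.r_[d@xv,d@yv,p[2]].round(4)
E
python3 - <<'E'
from h import *
f=load('w1')
for u,v in [(168,366),(338,366),(168,388),(338,388)]: print(tj(onz(f,(235+u/3,v/3),.086)))
for u,v in [(170,482),(340,482)]: print(tj(onz(f,(235+u/3,v/3),.034)))
print(tj(onz(f,(235+387/3,328/3),.072)))
print('tcp',tj(r.get_obs()['tcp_pos'])); goal(J(0,-.18,.11),11.45); goal(J(0,-.18,.056),11.45)
E
```

```text
[-0.0291 -0.1515  0.086 ]
[ 0.0281 -0.1513  0.086 ]
[-0.0293 -0.1587  0.086 ]
[ 0.0283 -0.1586  0.086 ]
[-0.0346 -0.1987  0.034 ]
[ 0.0348 -0.1985  0.034 ]
[ 0.0461 -0.1388  0.072 ]
tcp [ 2.000e-04 -2.197e-01  2.492e-01]
clk 1.6 tcp [ 0.6295 -0.16    0.2492] shift [-39.6 139.3   0. ] rot [ 0.1 -0.  -0.1] F [-0.1 -0.5  0.3]
clk 1.6 tcp [ 0.6295 -0.16    0.2492] shift [-39.5 193.3   0.2] rot [ 0.1 -0.  -0.1] F [-0.1 -0.5  0.3]
```

Request:
{"fn": "drive_tool", "kwargs": {"series": [[-20, 45, 0, 0, 0, 0, 0], [-36, 90, 0, 0, 0, 0, 0], [-36, 135, 0, 0, 0, 0, 0], [-36, 165, 0, 0, 0, 0, 0], [-36, 165, 0, 0, 0, 0, 0]]}}

```text
clock: 2.1
tcp_pos: [0.6176, -0.1265, 0.0797]
orientation: [-1.303, 1.072, -1.056]
contact_force: [-1.0, 0.1, -0.7]
grip_width: 0.0002
```

```bash
python3 - <<'E'
from h import *
f=snap('wrist','w2');goal(J(0,-.183,.056),11.45)
snap('side','s2')
cv2.imwrite('pics/s2c.png',cv2.resize(load('s2')['frame'][60:230,210:400],None,fx=4,fy=3.5))
E
```

```text
clk 2.15 tcp [ 0.6199 -0.1265  0.0827] shift [-1.9 26.7  2.7] rot [ 0.4 -0.2 -0.1] F [ 0.2 -0.   0.3]
```

View pics/w2.png

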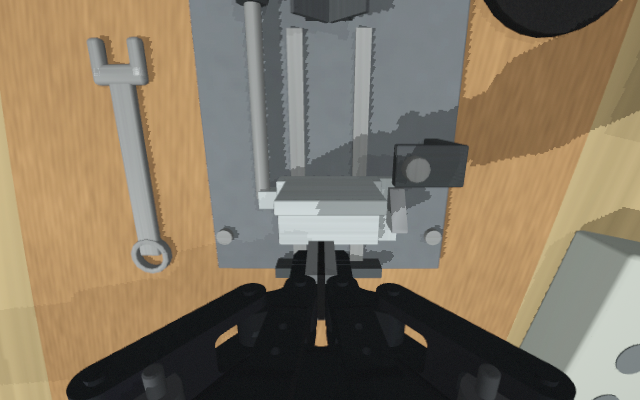

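View pics/s2c.png

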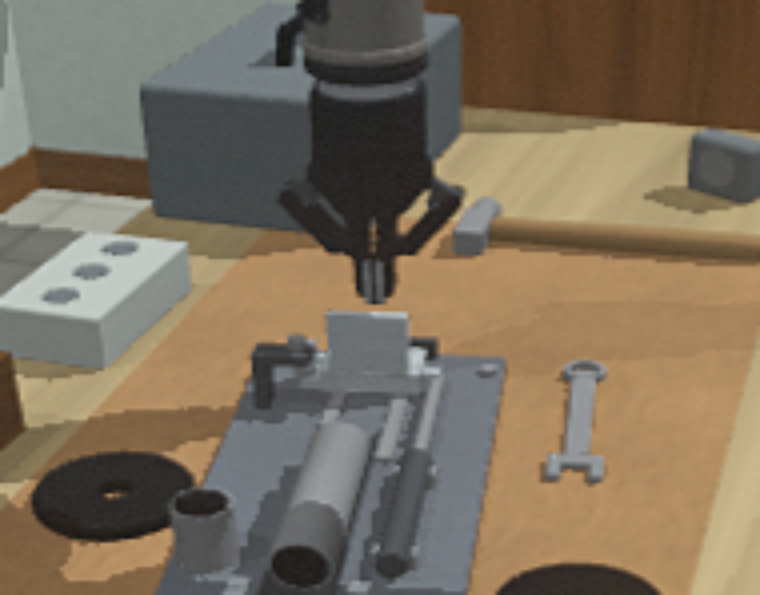

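The fingers hang behind and above the slide plate with nothing in their way. I lower them to 60 mm.

Request:
{"fn": "drive_tool", "kwargs": {"series": [[-2, 15, 3, 0, 0, 0, 0], [-2, 23, 3, 0, 0, 0, 0], [-2, 23, 3, 0, 0, 0, 0], [-2, 23, 3, 0, 0, 0, 0]]}}

```text
clock: 2.6
tcp_pos: [0.6244, -0.1237, 0.062]
orientation: [-1.298, 1.065, -1.061]
contact_force: [0.4, 0.0, -0.9]
grip_width: -0.0001
```

```bash
python3 - <<'E'
from h import *
goal(J(0,-.170,.06),11.45);goal(J(0,-.106,.06),11.45)
E
```

```text
clk 2.6 tcp [ 0.6244 -0.1237  0.062 ] shift [-13.1   2.   -2.4] rot [ 0.1 -0.1 -0. ] F [ 0.4  0.  -0.9]
clk 2.6 tcp [ 0.6244 -0.1237  0.062 ] shift [-77.1   2.1  -2.6] rot [ 0.1 -0.1 -0. ] F [ 0.4  0.  -0.9]
```

Request:
{"fn": "drive_tool", "kwargs": {"series": [[-15, 2, -2, 0, 0, 0, 0], [-30, 2, -2, 0, 0, 0, 0], [-45, 2, -2, 0, 0, 0, 0], [-60, 2, -2, 0, 0, 0, 0], [-74, 2, -2, 0, 0, 0, 0]]}}

```text
clock: 3.1
tcp_pos: [0.6081, -0.0527, 0.0605]
orientation: [-1.299, 1.063, -1.065]
contact_force: [3.2, -8.2, -0.9]
grip_width: -0.0002
```

```bash
python3 - <<'E'
from h import *
goal(J(0,-.106,.06),11.45); print(tj(r.get_obs()['tcp_pos']))
snap('wrist','w3')
E
```

```text
clk 3.1 tcp [ 0.6081 -0.0527  0.0605] shift [-4.3  0.5 -0.5] rot [ 0.1 -0.2  0.2] F [ 3.2 -8.2 -0.9]
[ 0.0005 -0.1103  0.0605]
```

View pics/w3.png

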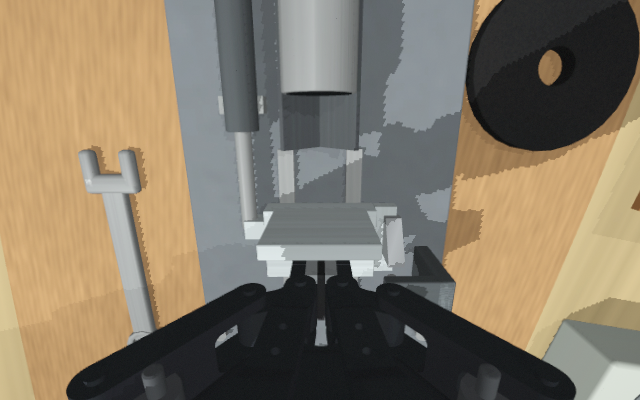

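```bash
python3 - <<'E'
from h import *
f=load('w3')
for u in [(320,246.5),(320,259.5)]: print(tj(onz(f,u,.086)))
print(tj(r.get_obs()['tcp_pos']))
goal(J(0,-.103,.06),11.45)
E
```

```text
[ 0.0002 -0.0913  0.086 ]
[ 0.0002 -0.0976  0.086 ]
[ 0.0005 -0.1067  0.0605]
clk 3.15 tcp [ 0.6074 -0.0492  0.0605] shift [-3.7  0.5 -0.5] rot [ 0.1 -0.   0. ] F [ 0.5 -3.9 -1.2]
```

The slide reads about 60 mm in the picture (front face at jig y -0.091), past the catch. I hold for a moment, then retract.

Request:
{"fn": "drive_tool", "kwargs": {"series": [[-2, 0, 0, 0, 0, 0, 0], [-2, 0, 0, 0, 0, 0, 0], [8, 0, 0, 0, 0, 0, 0], [20, 0, 0, 0, 0, 0, 0], [45, 0, 0, 0, 0, 0, 0]]}}

```text
clock: 3.65
tcp_pos: [0.6164, -0.0909, 0.0608]
orientation: [-1.298, 1.061, -1.056]
contact_force: [0.2, -0.4, -0.3]
grip_width: 0.0002
```

Request:
{"fn": "drive_tool", "kwargs": {"series": [[15, 0, 0, 0, 0, 0, 0], [25, -5, 0, 0, 0, 0, 0], [25, -5, 0, 0, 0, 0, 0]]}}

```text
clock: 3.95
tcp_pos: [0.622, -0.1171, 0.0664]
orientation: [-1.297, 1.062, -1.059]
contact_force: [-0.3, 0.7, -0.6]
grip_width: -0.0002
```

```bash
python3 - <<'E'
from h import *
snap('wrist','w4');o=r.get_obs();print(o['clock'],tj(o['tcp_pos']),o['contact_force'])
E
```

```text
4.0 [ 0.0014 -0.1746  0.0662] [ 0.11321131  0.90932726 -0.40655072]
```

View pics/w4.png

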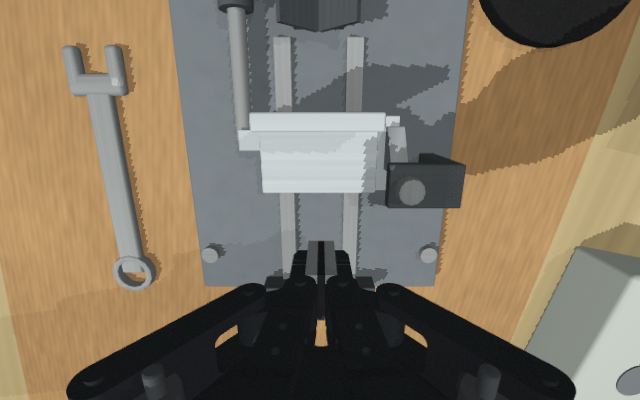

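```bash
python3 - <<'E'
from h import *
f=load('w4')
for u in [(250,113),(386,113),(320,131)]: print(tj(onz(f,u,.086)))
for z in (.072,.084): print(tj(onz(f,(412,192),z)))
goal(J(0,-.175,.20),11.45); goal(J(0,.16,.20),11.45)
E
```

```text
[-0.0272 -0.1014  0.086 ]
[ 0.0275 -0.1014  0.086 ]
[ 0.001  -0.1085  0.086 ]
[ 0.0455 -0.138   0.072 ]
[ 0.0416 -0.1348  0.084 ]
clk 4.0 tcp [ 0.6217 -0.1156  0.0662] shift [ 1.000e-01 -1.338e+02 -1.500e+00] rot [ 0.   0.1 -0.1] F [ 0.1  0.9 -0.4]
clk 4.0 tcp [ 0.6217 -0.1156  0.0662] shift [-334.9 -133.    -0.8] rot [ 0.   0.1 -0.1] F [ 0.1  0.9 -0.4]
```

Latched: the front face is at -0.1014, so the slide is at 0.0499. The knob fits its lowered height of 72 mm. I rise and go over to the far end.

Request:
{"fn": "drive_tool", "kwargs": {"series": [[0, -45, 0, 0, 0, 0, 0], [0, -90, 0, 0, 0, 0, 0], [-35, -125, 0, 0, 0, 0, 0], [-80, -134, 0, 0, 0, 0, 0], [-125, -134, 0, 0, 0, 0, 0]]}}

```text
clock: 4.5
tcp_pos: [0.5975, 0.0095, 0.2033]
orientation: [-1.293, 1.058, -1.059]
contact_force: [1.5, 0.3, -0.5]
grip_width: 0.0001
```

Request:
{"fn": "drive_tool", "kwargs": {"series": [[-45, 0, 0, 0, 0, 0, 0], [-90, 0, 0, 0, 0, 0, 0], [-135, 0, 0, 0, 0, 0, 0], [-150, 0, 0, 0, 0, 0, 0], [-150, 0, 0, 0, 0, 0, 0]]}}

```text
clock: 5.0
tcp_pos: [0.5657, 0.1611, 0.2039]
orientation: [-1.295, 1.053, -1.052]
contact_force: [0.0, -0.8, -0.1]
grip_width: -0.0002
```

```bash
python3 - <<'E'
from h import *
snap('wrist','w5');o=r.get_obs();print(o['clock'],tj(o['tcp_pos']),o['contact_force'])
E
```

```text
5.05 [0.0017 0.1043 0.2036] [ 1.08984294 -0.51934354  0.30920656]
```

View pics/w5.png

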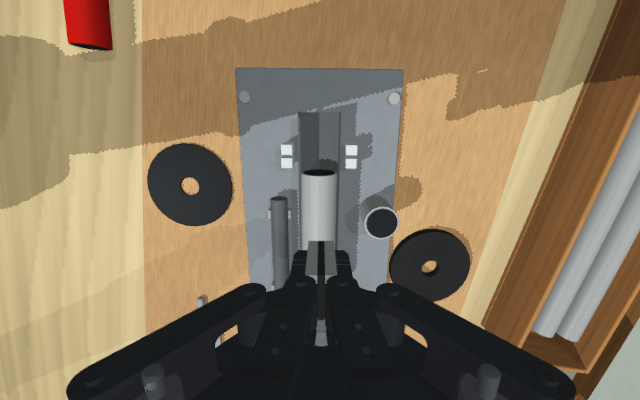

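```bash
python3 - <<'E'
from h import *
f=load('w5');g=load('side0'); t=load('top0')
print('plate corners',tj(onz(f,(236,69),.012)),tj(onz(f,(404,69),.012)))
print('trough end',tj(onz(f,(299,112),.04)),tj(onz(f,(341,112),.04)))
print('far top',tj(onz(f,(320,170.5),.066)),'sides',tj(onz(f,(302,175),.047)),tj(onz(f,(338,175),.047)))
p,e=tri(f,(320,170.5),g,(210+301/4,135+325/4));print('tri side',tj(p),e)
p,e=tri(f,(320,170.5),t,(235+215/4,110+240/4));print('tri top',tj(p),e)
print('offcut',tj(onz(f,(381,222),.057)))
goal(J(0,.158,.10),11.45);goal(J(0,.158,.047),11.45)
E
```

```text
plate corners [-0.0885  0.2273  0.012 ] [0.0892 0.2292 0.012 ]
trough end [-0.0205  0.1839  0.04  ] [0.0217 0.1843 0.04  ]
far top [0.001  0.1295 0.066 ] sides [-0.0176  0.1211  0.047 ] [0.0199 0.1214 0.047 ]
tri side [-0.0007  0.1285  0.063 ] 0.0036986117073610505
tri top [0.0031 0.1266 0.0663] 0.007063591253580722
offcut [0.066  0.0734 0.057 ]
clk 5.05 tcp [0.5666 0.1579 0.2036] shift [-53.5 103.7  -1.7] rot [-0.2  0.3 -0.1] F [ 1.1 -0.5  0.3]
clk 5.05 tcp [0.5666 0.1579 0.2036] shift [-53.3 156.7  -1.9] rot [-0.2  0.3 -0.1] F [ 1.1 -0.5  0.3]
```

Request:
{"fn": "drive_tool", "kwargs": {"series": [[-45, 0, -2, 0, 0, 0, 0], [-54, 30, -2, 0, 0, 0, 0], [-54, 75, -2, 0, 0, 0, 0], [-54, 110, -2, 0, 0, 0, 0], [-54, 110, -2, 0, 0, 0, 0]]}}

```text
clock: 5.55
tcp_pos: [0.5513, 0.2064, 0.0889]
orientation: [-1.303, 1.061, -1.057]
contact_force: [-0.2, -0.1, -0.3]
grip_width: -0.0
```

```bash
python3 - <<'E'
from h import *
snap('side','s6');o=r.get_obs();print(tj(o['tcp_pos']))
goal(J(0,.158,.048),11.45)
cv2.imwrite('pics/s6c.png',cv2.resize(load('s6')['frame'][100:280,210:400],None,fx=3,fy=3))
E
```

```text
[-0.0017  0.1559  0.0918]
clk 5.6 tcp [0.5531 0.2078 0.0918] shift [-2.1 43.8  1.8] rot [ 0.1  0.2 -0. ] F [ 0.3 -0.  -0.4]
```

View pics/s6c.png

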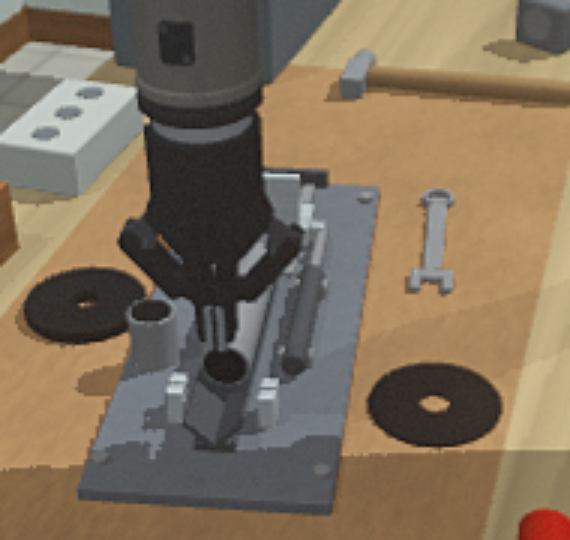

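Request:
{"fn": "drive_tool", "kwargs": {"series": [[-3, 15, 2, 0, 0, 0, 0], [-3, 30, 2, 0, 0, 0, 0], [-3, 43, 2, 0, 0, 0, 0], [-3, 43, 2, 0, 0, 0, 0], [-3, 43, 2, 0, 0, 0, 0]]}}

```text
clock: 6.1
tcp_pos: [0.5544, 0.2112, 0.0488]
orientation: [-1.3, 1.059, -1.057]
contact_force: [-0.2, 0.0, -0.0]
grip_width: 0.0004
```

```bash
python3 - <<'E'
from h import *
snap('side','s7');o=r.get_obs();print(tj(o['tcp_pos']))
goal(J(0,.070,.048),11.45)
cv2.imwrite('pics/s7c.png',cv2.resize(load('s7')['frame'][130:270,230:350],None,fx=5,fy=4))
E
```

```text
[0.0005 0.1591 0.0492]
clk 6.15 tcp [0.5546 0.2113 0.0492] shift [89.1  1.2 -0.9] rot [ 0.   0.2 -0. ] F [-0.4  0.7 -0.7]
```

View pics/s7c.png

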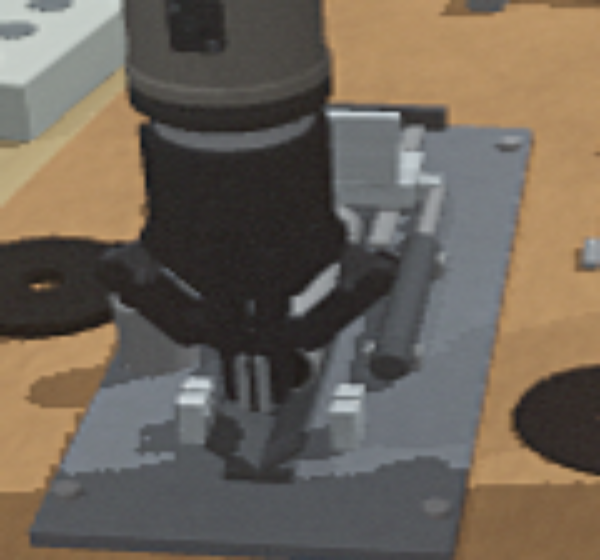

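The fingertips are down in front of the tube's end, clear of the rims. I push slowly.

Request:
{"fn": "drive_tool", "kwargs": {"series": [[10, 0, 0, 0, 0, 0, 0], [20, 0, 0, 0, 0, 0, 0], [28, 0, 0, 0, 0, 0, 0], [36, 0, 0, 0, 0, 0, 0], [44, 0, 0, 0, 0, 0, 0]]}}

```text
clock: 6.65
tcp_pos: [0.5638, 0.1687, 0.0497]
orientation: [-1.297, 1.058, -1.056]
contact_force: [-1.2, 5.5, 2.2]
grip_width: 0.0001
```

Request:
{"fn": "drive_tool", "kwargs": {"series": [[8, 0, 0, 0, 0, 0, 0], [16, 0, 0, 0, 0, 0, 0], [24, 0, 0, 0, 0, 0, 0], [31, 0, 0, 0, 0, 0, 0], [31, 0, 0, 0, 0, 0, 0]]}}

```text
clock: 7.15
tcp_pos: [0.5704, 0.1365, 0.0495]
orientation: [-1.298, 1.059, -1.058]
contact_force: [-0.7, 0.2, -0.7]
grip_width: -0.0
```

```bash
python3 - <<'E'
from h import *
o=r.get_obs();print(tj(o['tcp_pos']))
goal(J(0,.0596,.048),11.45)
for n in ['wrist','top','side']: snap(n,n+'8')
c=load('top8')['frame'][110:225,235:435]
cv2.imwrite('pics/t8c.png',cv2.resize(cv2.convertScaleAbs(c,alpha=2,beta=10),None,fx=4,fy=4,interpolation=cv2.INTER_CUBIC))
E
```

```text
[0.0011 0.0826 0.0495]
clk 7.15 tcp [0.5704 0.1365 0.0495] shift [23.   1.5 -1.2] rot [-0.   0.1 -0. ] F [-0.7  0.2 -0.7]
```

View pics/t8c.png

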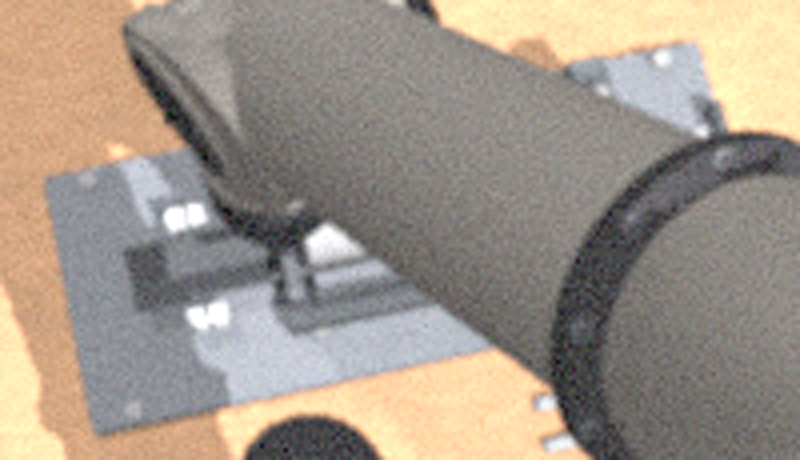

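View pics/wrist8.png

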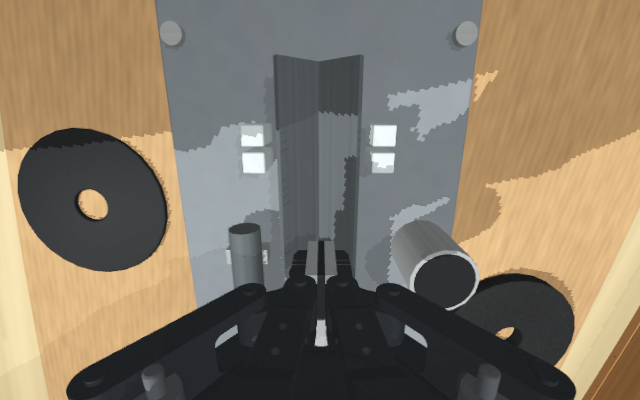

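Request:
{"fn": "drive_tool", "kwargs": {"series": [[5, 1, -1, 0, 0, 0, 0], [10, 1, -1, 0, 0, 0, 0], [14, 1, -1, 0, 0, 0, 0], [18, 1, -1, 0, 0, 0, 0], [20, 1, -1, 0, 0, 0, 0]]}}

```text
clock: 7.8
tcp_pos: [0.5736, 0.1176, 0.0486]
orientation: [-1.297, 1.058, -1.058]
contact_force: [0.3, 5.0, 2.7]
grip_width: -0.0004
```

```bash
python3 - <<'E'
from h import *
o=r.get_obs();print(tj(o['tcp_pos']));goal(J(0,.0596,.048),11.45)
E
```

```text
[0.0005 0.0634 0.0486]
clk 7.8 tcp [0.5736 0.1176 0.0486] shift [ 3.8  0.6 -0.5] rot [-0.   0.2 -0.1] F [0.3 5.  2.7]
```

Request:
{"fn": "drive_tool", "kwargs": {"series": [[2, 0, 0, 0, 0, 0, 0], [3, 0, 0, 0, 0, 0, 0], [4, 0, 0, 0, 0, 0, 0], [4, 0, 0, 0, 0, 0, 0]]}}

```text
clock: 8.2
tcp_pos: [0.5744, 0.1137, 0.0486]
orientation: [-1.297, 1.058, -1.058]
contact_force: [-0.5, 4.5, 2.5]
grip_width: -0.0001
```

```bash
python3 - <<'E'
from h import *
o=r.get_obs();print(tj(o['tcp_pos']));goal(J(0,.0596,.048),11.45)
f=snap('side','s9')
cv2.imwrite('pics/s9c.png',cv2.resize(cv2.convertScaleAbs(f['frame'][130:250,240:350],alpha=1.5,beta=10),None,fx=6,fy=5))
E
```

```text
[0.0005 0.0594 0.0486]
clk 8.2 tcp [0.5744 0.1137 0.0486] shift [-0.2  0.6 -0.5] rot [-0.   0.2 -0.1] F [-0.5  4.5  2.5]
```

View pics/s9c.png

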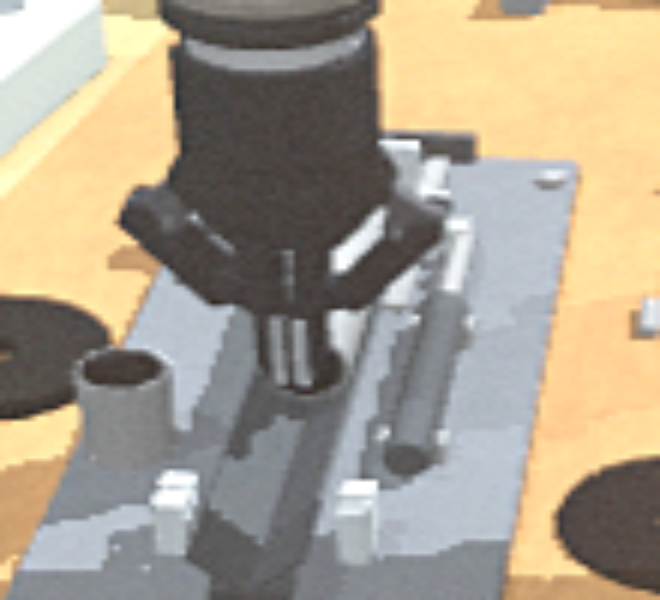

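Request:
{"fn": "drive_tool", "kwargs": {"series": [[1, 0, 0, 0, 0, 0, 0], [2, 0, 0, 0, 0, 0, 0]]}}

```text
clock: 8.45
tcp_pos: [0.5744, 0.1135, 0.0486]
orientation: [-1.296, 1.058, -1.055]
contact_force: [-2.4, 8.6, 1.9]
grip_width: 0.0004
```

Request:
{"fn": "drive_tool", "kwargs": {"series": [[1, 0, 0, 0, 0, 0, 0], [2, 0, 0, 0, 0, 0, 0]]}}

```text
clock: 8.65
tcp_pos: [0.5744, 0.1135, 0.0487]
orientation: [-1.295, 1.058, -1.053]
contact_force: [-1.8, 10.7, 2.7]
grip_width: -0.0006
```

```bash
python3 - <<'E'
from h import *
o=r.get_obs();print(tj(o['tcp_pos']),o['clock'])
E
```

```text
[0.0005 0.0592 0.0487] 8.65
```

The tool has stopped at jig y 0.059, where contact with the slide was predicted, and the force has risen from 4.5 to 10.7 N. The tube is seated, so I back off and rise.

Request:
{"fn": "drive_tool", "kwargs": {"series": [[0, 0, 0, 0, 0, 0, 0], [0, 0, 0, 0, 0, 0, 0], [-10, 0, 0, 0, 0, 0, 0], [-35, 0, 0, 0, 0, 0, 0], [-45, 0, 0, 0, 0, 0, 0]]}}

```text
clock: 9.15
tcp_pos: [0.5643, 0.1589, 0.0486]
orientation: [-1.296, 1.058, -1.051]
contact_force: [-0.2, 0.4, 0.5]
grip_width: -0.0002
```

Request:
{"fn": "drive_tool", "kwargs": {"series": [[0, -30, 0, 0, 0, 0, 0], [0, -75, 0, 0, 0, 0, 0], [30, -110, 0, 0, 0, 0, 0], [75, -150, 0, 0, 0, 0, 0], [110, -160, 0, 0, 0, 0, 0]]}}

```text
clock: 9.65
tcp_pos: [0.588, 0.0498, 0.2112]
orientation: [-1.295, 1.054, -1.052]
contact_force: [1.0, -0.9, 0.2]
grip_width: -0.0002
```

Request:
{"fn": "drive_tool", "kwargs": {"series": [[45, 0, 0, 0, 0, 0, 0], [90, 0, 0, 0, 0, 0, 0], [130, 0, 0, 0, 0, 0, 0], [130, 0, 0, 0, 0, 0, 0], [130, 0, 0, 0, 0, 0, 0]]}}

```text
clock: 10.15
tcp_pos: [0.6144, -0.0792, 0.21]
orientation: [-1.296, 1.057, -1.054]
contact_force: [0.2, 1.1, -0.1]
grip_width: 0.0001
```

```bash
python3 - <<'E'
from h import *
o=r.get_obs();print(tj(o['tcp_pos']),o['clock'],o['contact_force'])
snap('wrist','w10')
E
```

```text
[ 0.0014 -0.1376  0.21  ] 10.15 [ 0.22204711  1.08368499 -0.09207343]
```

View pics/w10.png

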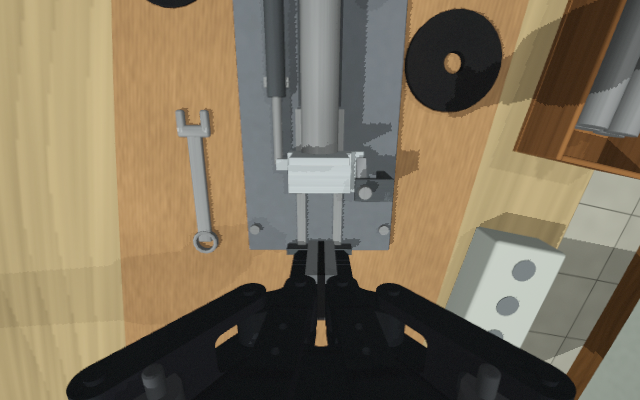

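The tube's near end meets the slide plate at about (320,152) in the picture. I zoom in for the gap and check the far end's position from the top view.

```bash
python3 - <<'E'
from h import *
f=load('w10');g=snap('side','s10');t=snap('top','t10')
a=cv2.resize(f['frame'][120:220,265:415],None,fx=5,fy=5,interpolation=cv2.INTER_CUBIC)
cv2.imwrite('pics/w10c.png',a)
a=cv2.convertScaleAbs(g['frame'][135:275,230:350],alpha=1.6,beta=10)
cv2.imwrite('pics/s10c.png',cv2.resize(a,None,fx=5,fy=4))
E
```

```text
(no output)
```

View pics/w10c.png

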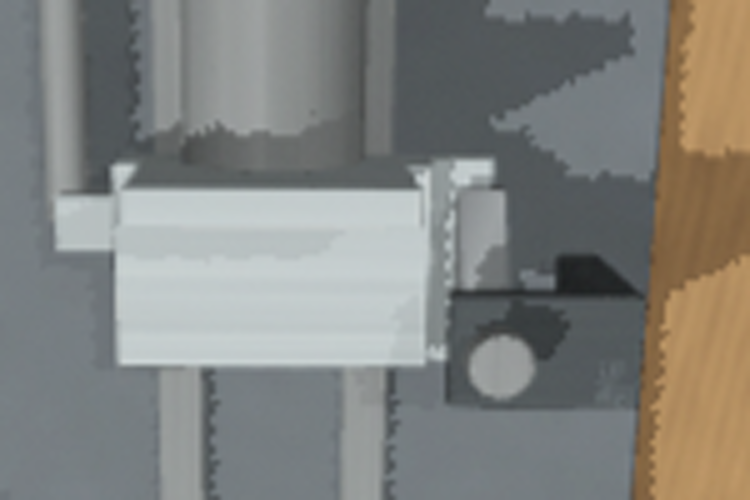

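View pics/s10c.png

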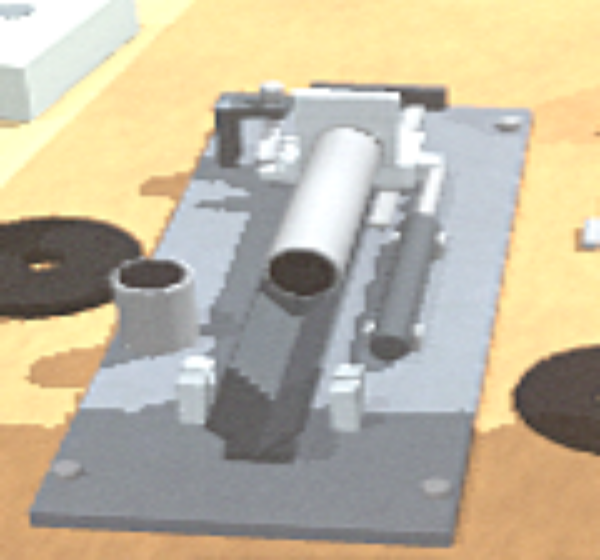

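```bash
python3 - <<'E'
from h import *
f=load('w10');g=load('s10')
print('slide top front',tj(onz(f,(265+270/5,120+188/5),.086)),'tube near top',tj(onz(f,(265+275/5,120+173/5),.066)))
print('far top (side)',tj(onz(g,(230+302/5,135+250/4),.066)))
for z in (.072,.084): print('knob',tj(onz(f,(265+502/5,120+366/5),z)))
r.hand_in()
E
```

```text
slide top front [-1.000e-04 -1.013e-01  8.600e-02] tube near top [ 0.0008 -0.1012  0.066 ]
far top (side) [-0.0027  0.0567  0.066 ]
knob [ 0.046  -0.1383  0.072 ]
knob [ 0.0441 -0.1351  0.084 ]
the job is handed in; nothing more can be done
```

The stop is set: the slide is latched at mid position and the tube rests against it. I handed the job in after about 10 s; no verdict was given.

- **Slide:** I pushed it to about 60 mm with the closed fingertips, then let it spring back. The picture put it at 49.9 mm, with the pin knob at its lowered height of about 72 mm.
- **Tube:** I pushed it about 80 mm from its far end until the tool stopped. The push force rose there from 4.5 N while sliding to about 11 N. I then backed off and raised the arm clear.
- **Last check, wrist camera:** The slide's front face is at jig y = -101.3 mm and the tube's near end at -101.2 mm, so there is no visible gap. The knob is still down and nothing around looks moved.
- **One disagreement:** The side camera alone put the tube's far end at jig y = 57 mm, where 49 mm was expected. That camera also read the base plate's corners about 7 mm too far towards +y. I trusted the wrist camera and the force at contact instead.

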